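# Half-light reading on the sensor test box

### The job

The dark reading of the light-sensor board in the black test box is done; now give it the half-light reading. Draw the lock pin straight up out of the shutter and park it upright in the side notch of the small bracket on the front of the box, collar resting on the bracket, and let go of it; then take the shutter by its black grip, slide it against its spring to half open (its edge at the long middle mark, half the window uncovered) and finish holding it there with the fingers, because the spring shuts it as soon as it is let go. Leave the tools and parts lying round the box where they are.

Things in the scene. Friction and masses are not known exactly. Their poses are not given: they have to be found in the camera images.
- dark_box: Fixed black test box, 150 (x) x 220 (y) x 80 mm high; origin at the centre of its underside on the bench, z up, front wall towards -x, yaw up to 25 degrees either way. On its deck (z 80) an aluminium shutter plate 84 x 120 x 6 mm (top at z 87) slides along y between two rails (tops z 91), centre line x -8. A spring barrel and the shutter's yoke bar lie behind the far rail, tops below z 99.
- lock_pin: Loose pin upright in the hole through shutter plate and deck (1 mm clear all round), at x -8, y +22 mm of the box; it blocks the shutter. Steel shank 10 mm diameter, 32 mm long; collar 24 mm diameter, 6 mm thick; black round grip 16 mm diameter, 6 to 37 mm above the origin. Origin on the axis at the collar's underside (87 mm above the bench at the start), z up the axis. 50 to 85 g.
- pin_tip (a point): lower end of the pin's shank, 32 mm below the collar's underside
- park_notch (a point): On the top face (80 mm above the bench) of the aluminium bracket on the box's front wall: the pin's place when parked, at x -100, y +22 mm of the box. The notch is 14 mm wide, open towards -x (flared mouth 24 mm from this point), closed 7 mm inward (+x). Bracket 6 mm thick, free below. The pin can be lowered in from above or slid in; its collar rests on the bracket.
- shutter_travel (a joint): Travel of the shutter along the box's +y: 0 shut, 0.056 m fully open, 0.028 m half open. The spring pushes it shut with about 5 N at 0, 8 N at half travel and 11.5 N at the end (120 N/m), friction 0.8 N.
- shutter: The shutter; origin at the foot of its upright black grip, centre, on the plate's top (z 87 mm), axes as the box; shut, it lies at x -8, y -58 mm of the box. The grip is 40 mm wide (x) x 14 mm thick (y, along the travel), from 87 to 123 mm above the bench; its lowest 3 mm is a foot 50 x 22 mm.
- grip_mid (a point): middle of the shutter grip, 22 mm above its underside
- torque_driver: torque driver, dark, 158 mm long, lying in front of the box; bystander
- eraser: eraser, 58 mm, to the right of the box; bystander
- side_cutters: side cutters, 121 mm, left of the box; bystander
- esd_brush: dark brush, 147 mm, behind the box; bystander
- label_roll: roll of white labels, 56 mm across, 24 mm high, left of the box; bystander
- half_mark (a point): The long middle mark on the near rail lip (y -45 mm of the box), level with the middle of the window (60 x 50 mm, y -70 to -20). The -y edge of the shutter plate stands at y -73 shut, -45 half open, -17 fully open; short marks stand there and midway between.
There are look-alikes about, which are no part of the job. What is shaped like the lock_pin but orange or red is not meant.

How it is judged:
By the outcome, as a careful person would: the job done as asked, in the order asked, and still so for the second after the job is handed in, while the arm keeps its last pose, push and grip.
It also fails if it takes over 45 s, if anything falls off the work surface, if the arm or the gripper's body presses on something with over 40 N, if the wrist force passes 120 N, or if a joint passes its speed limit or range.

### The arm

A 6-joint arm with a two-finger parallel gripper is mounted at the origin on a cart in front of the work surface, level with it; the furniture and walls round the work are solid. World frame = base frame: x ahead of the robot, y to its left, z up, the work surface at z = 0. Lengths are in m, angles in rad, forces in N, time in s.
With the tool pointing down it reaches from about 0.35 to 0.975 m from the base axis. Payload 4.9 kg.
Tool frame: the origin (TCP) lies on the centre line of the jaws, within the pads' length; the fingertips stand 14 mm ahead of it and the grasp point (between the pads) lies 5 mm behind it; x points along the fingers, z is the direction in which the jaws open and shut, and the axes are right-handed (so a half turn about x gives the same grasp; the last joint's range is limited). The gripper opens to 85 mm and grips with 20 to 120 N. Pads are 22 mm wide; open, the fingers measure 114 mm over their backs; the gripper's body (76 mm by 85 mm) begins 54 mm behind the grasp point. The pads swing forward as they close: fully open they stand 13 mm farther back than shut.
Start: joints at [-1.341, 0.053, 1.613, -0, 1.476, -0.119], TCP at [0.214, -0.587, 0.245] pointing down, gripper open.
Joint ranges: [-3.01, 3.01], [-1.01, 2.22], [0.06, 2.58], [-1.02, 4.17], [0.09, 2.62], [-3.14, 3.14]. Speed limits (rad/s): [2.57, 2.57, 3.14, 3.14, 3.14, 3.14].

### API

Orientations are given as a rotation vector (axis times angle).
In Python, from station import ctrl gives the robot as it stands.
- The arm moves only by the tool move_arm, never from a script. Its argument "increments" is a list that holds one entry, the list of rows, each a list of 4 numbers: the shift along the tool's x, y, z in units of 25 cm (1.0 is 25 cm), then the turn about the tool's x in units of 90 degrees (1.0 is 90 degrees). A call has 1 to 20 rows; each row shifts and turns the commanded pose from where the row before left it, along the tool's axes as they then stand; what a row does not reach is not made up. A row lasts 1/12 s, in which the tool goes at most 41.7 mm and 7.16 degrees, less where a joint would pass 70% of its speed; a pose out of reach is approached as far as the arm can. A call with a number of a shift or a turn outside -1 to 1 is refused whole. A call with a gripper value outside its range is refused whole. "gripper" is the closure, from 0 (fully open) to 1 (shut), set as the call begins (left out, the last holds). The fingers move at their own pace and stop on an object; "squeeze" is the grip in N (left out, the last holds). Time passes only in rows, so rows that do not move let the fingers close. It gives the time, the measured TCP pose, the force and the opening at its end, in the units of the state.
- ctrl.get_obs(): the state, without advancing time (a new reading comes with each control period).
- ctrl.get_image(name): name is "scene" or "top" or "wrist"; returns a dict with "pixels" (400x640x3 uint8, red, green, blue), "depth" (400x640 float32, m along the optical axis (not along the pixel's ray), 0 where there is no reading), "K" (3x3 intrinsics, pixels), "k1" (the pictures are not rectified: a ray, as slopes to the right and down, at radius r is drawn at 1 + k1 r^2 times it, then the intrinsics apply), "extrinsics" (4x4, takes a point from camera to world coordinates); the wrist camera has in their place "tool_from_camera" (4x4, takes a point from camera to tool coordinates, whose origin is the TCP and whose axes are the tool frame's). Camera axes: x right, y up, looking along -z (the intrinsics and any distortion apply to the point x, -y, -z); pixel columns grow to the right and rows downward; lengths in m; the calibration is good to about 2 mm. A picture is of the moment at which its call begins: read the wrist's pose just before it.
- ctrl.finish_job(): hands the job in, once; it reports no verdict.
Trained networks look in the newest picture that a camera, given by its name, has taken for a name from the list of things; names that differ only in an ending like _2 or _b are one class to them, and where a whole thing is asked for, a point or a joint stands for the part that bears it (a point fixed in the world has none). Each returns a list of dicts, best first, with "score" (0 to 1); they miss things now and then, are a little off and sometimes report something else, mostly with a low value. They report only what shows in the picture. A call takes as long as a camera call. They do not tell look-alikes from the thing itself.
- ctrl.trace(camera, target): "region" (400x640 bool, what is visible of it) and "pixel" ([row, column] in pixels, amid what is visible of it).
The state is a dict: "t": time; "q": joint angles; "dq": joint speeds; "effort": joint torques, N m; "tool_pos": TCP position; "tool_rot": TCP orientation; "contact_force": force on the tool from outside, world axes, zero at the start; "wrist_torque": the same for the moment, N m; "opening": finger opening in m.
Only numpy, scipy, OpenCV 4.12 (cv2) and the standard library are available. Lean on these libraries where they do the work, as an engineer would, in place of code of your own. Each camera call takes 0.05 s, during which the arm holds its last target. There are 200 camera calls.

## Working session

There is one attempt and no reset: what is moved stays moved. The work goes in short steps, Python scripts to look and compute and a tool call to move; the robot and the scene stay as the last step left them, time stands still between calls to the robot, and variables do not carry over. Pictures are saved under pics/ and viewed, about 8 in all and at most 12, crops included, and the job is handed in when it is done.

Besides the shell and the picture viewer there is one more tool, called after "Call:" as name(argument=value, ...) on one line, values as JSON. move_arm: Moves the arm, as the interface text tells. Shifts and turns lie within -1 to 1; 1 stands for 25 cm of shift or 90 degrees of turn. Its arguments: {"type":"object","properties":{"increments":{"type":"array","items":{"type":"array","items":{"type":"array","items":{"type":"number","minimum":-1,"maximum":1}}}},"gripper":{"type":"number"},"squeeze":{"type":"number"}},"required":["increments"]}

```bash
ls; mkdir -p pics; cat > h.py <<'E'
import numpy as np, cv2
from station import ctrl
from scipy.spatial.transform import Rotation as R
def obs(): return ctrl.get_obs()
def Tt(o):
    T=np.eye(4);T[:3,:3]=R.from_rotvec(o['tool_rot']).as_matrix();T[:3,3]=o['tool_pos'];return T
def img(n):
    o=obs();d=ctrl.get_image(n)
    d['T']=np.array(d['extrinsics']) if 'extrinsics' in d else Tt(o)@np.array(d['tool_from_camera'])
    return d
def cloud(d):
    K=np.array(d['K']);k=float(d['k1']);v,u=np.mgrid[0:400,0:640]
    D=np.array([k,0,0,0,0.])
    p=cv2.undistortPoints(np.stack([u.ravel(),v.ravel()],1).astype(np.float64)[:,None],K,D)[:,0]
    z=d['depth'].ravel().astype(float)
    P=np.stack([p[:,0]*z,-p[:,1]*z,-z,np.ones_like(z)],1)@d['T'].T
    P=P[:,:3];P[z==0]=np.nan
    return P.reshape(400,640,3)
def proj(d,X):
    X=np.atleast_2d(X);c=np.c_[X,np.ones(len(X))]@np.linalg.inv(d['T']).T
    s=np.stack([c[:,0]/-c[:,2],-c[:,1]/-c[:,2]],1);r=(s**2).sum(1,keepdims=True)
    s=s*(1+float(d['k1'])*r);K=np.array(d['K']);return np.stack([K[0,0]*s[:,0]+K[0,2],K[1,1]*s[:,1]+K[1,2]],1)
def save(n,im): cv2.imwrite('pics/'+n,np.ascontiguousarray(im[...,::-1]))
E
python3 - <<'E'
from h import *
a=img('top');b=img('scene')
A=a['pixels'];B=b['pixels']
save('a.png',np.vstack([cv2.resize(A,(480,300)),cv2.resize(B,(480,300))]))
save('top.png',A)
for c,d in(('top',a),('scene',b)):
    P=cloud(d);print(c,d['K'],d['k1'],d['T'].round(3).tolist())
    for t in['dark_box','lock_pin','park_notch','shutter','grip_mid','half_mark']:
        for r in ctrl.trace(c,t)[:3]:
            m=r['region'];q=P[m];print(t,round(r['score'],2),np.round(r['pixel']),m.sum(),np.nanmedian(q,0).round(3),np.nanmax(q[:,2]).round(3))
o=obs();print(o)
E
```

```text
pics
top [[477.62371851   0.         319.41424134]
 [  0.         477.62371851 202.65799642]
 [  0.           0.           1.        ]] -0.017541889878597908 [[-0.151, 0.965, -0.214, 0.358], [-0.988, -0.148, 0.033, 0.097], [0.001, 0.217, 0.976, 1.023], [0.0, 0.0, 0.0, 1.0]]
dark_box 0.61 [195. 376.] 8558 [ 0.559 -0.049  0.083] 0.127
lock_pin 0.67 [155. 286.] 131 [0.682 0.113 0.043] 0.072
lock_pin 0.51 [298. 328.] 89 [0.372 0.079 0.065] 0.072
lock_pin 0.44 [142. 327.] 128 [0.704 0.027 0.048] 0.072
park_notch 0.58 [194. 375.] 8562 [ 0.559 -0.05   0.083] 0.126
shutter 0.58 [188. 383.] 2127 [ 0.566 -0.065  0.087] 0.126
shutter 0.2 [183. 270.] 523 [0.629 0.167 0.023] 0.029
grip_mid 0.84 [192. 385.] 2123 [ 0.566 -0.064  0.087] 0.126
grip_mid 0.24 [144. 368.] 427 [ 0.693 -0.061  0.006] 0.082
half_mark 0.59 [199. 378.] 8391 [ 0.559 -0.05   0.083] 0.126
scene [[406.22403403   0.         317.4275952 ]
 [  0.         406.22403403 195.8710649 ]
 [  0.           0.           1.        ]] 0.024161127873139305 [[-0.798, 0.314, -0.514, 0.06], [-0.602, -0.38, 0.702, 0.742], [0.025, 0.87, 0.492, 0.557
[... 424 characters left out ...]
half_mark 0.62 [190. 338.] 4488 [0.545 0.002 0.08 ] 0.125
{'t': 0.7, 'q': array([-1.34097615e+00,  5.26358854e-02,  1.61289302e+00,  3.24007589e-05,
        1.47601751e+00, -1.18989974e-01]), 'dq': array([-0.00170141,  0.00028864,  0.00033582,  0.00180967,  0.00020262,
        0.00036535]), 'effort': array([ 3.30317544e-04, -3.93562782e+01, -3.70362782e+01, -2.47436892e-04,
        3.09876259e-04,  2.13765688e-06]), 'tool_pos': array([ 0.21362224, -0.58733784,  0.24534754]), 'tool_rot': array([ 0.94851406,  1.35420726, -0.9485253 ]), 'contact_force': array([-0.01126528, -0.15862999,  0.94710499]), 'wrist_torque': array([ 0.02830408, -0.04757244, -0.03296018]), 'opening': 0.08527867494045419}
```

View pics/top.png

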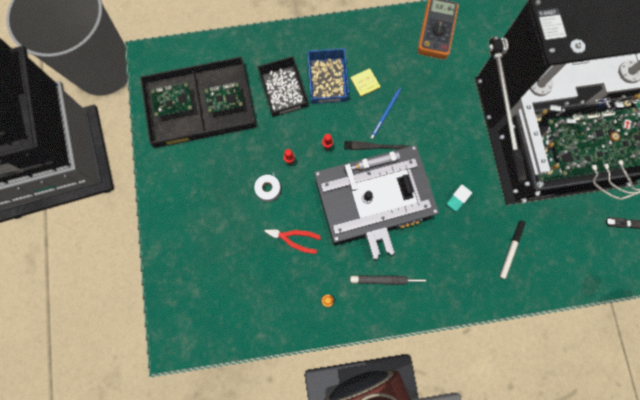

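The picture shows the box at about (row 195, col 376), with the bracket in front at (240, 380). There are four pin candidates:
- Red at (155, 289) and (142, 327), orange at (300, 328): all three stand loose on the mat, so they are look-alikes.
- Black at (196, 368): it stands in the shutter plate, so this one fits the description.

The shutter grip is at (187, 405). Next I'll fit the box pose and check a crop.

```bash
cat >> h.py <<'E'
def blobs(d,P,lo,hi,c=(0.555,-0.045),rad=0.15):
    m=(P[...,2]>lo)&(P[...,2]<hi)&(np.hypot(P[...,0]-c[0],P[...,1]-c[1])<rad)
    n,l,s,_=cv2.connectedComponentsWithStats(m.astype(np.uint8))
    for i in range(1,n):
        if s[i,4]>8:
            q=P[l==i];r=cv2.minAreaRect((q[:,:2]*1000).astype(np.float32))
            print(s[i].tolist(),'mean',q.mean(0).round(4),'rect',np.round(r[0],1),np.round(r[1],1),round(r[2],1),'zmax',q[:,2].max().round(4))
E
python3 - <<'E'
from h import *
for n in('top','scene'):
    d=img(n);P=cloud(d);print(n)
    blobs(d,P,.115,.14);
    print('body');blobs(d,P,.074,.14)
    if n=='top':save('crop.png',cv2.resize(d['pixels'][130:270,300:450],(750,700),interpolation=cv2.INTER_CUBIC)[:600])
E
```

```text
top
[402, 174, 12, 20, 146] mean [ 0.568  -0.1097  0.1216] rect [ 568.3 -110.2] [39.3 14.8] 6.6 zmax 0.126
[365, 190, 8, 9, 58] mean [ 0.5581 -0.0309  0.1221] rect [558.7 -31.1] [13.9 15.6] 80.5 zmax 0.1267
body
[314, 145, 125, 114, 8192] mean [ 0.5616 -0.0498  0.0857] rect [543.8 -55.6] [205.2 221.5] 7.3 zmax 0.1267
scene
[347, 154, 14, 7, 68] mean [ 0.5677 -0.1056  0.1208] rect [ 567.7 -107.1] [38.3 13.1] 5.7 zmax 0.1255
[337, 165, 6, 7, 33] mean [ 0.5583 -0.0269  0.1216] rect [559.4 -28.7] [12.7 14.1] 35.7 zmax 0.1275
body
[293, 154, 93, 53, 2807] mean [ 0.5539 -0.0311  0.0882] rect [545.3 -53.2] [206.2 224.6] 6.3 zmax 0.1275
```

View pics/crop.png

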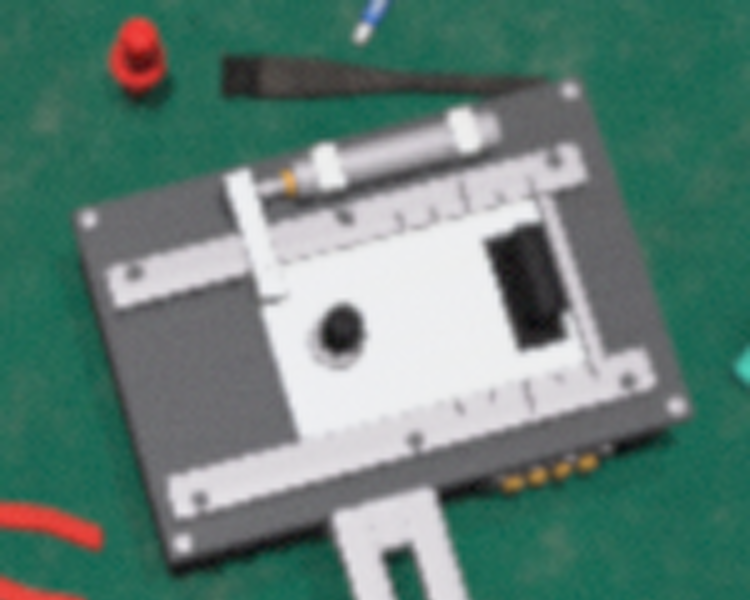

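The crop confirms it: the black pin with the steel collar sits in the shutter plate at about crop (330, 340), and the yaw is about +7°. Next I'll plan the approach.

```bash
cat >> h.py <<'E'
def plan(target,yaw):
    """turn first (about tool x) so that tool z is along box +-y, then shift; prints units"""
    o=obs();T=Tt(o);Rm=T[:3,:3]
    by=np.array([-np.sin(yaw),np.cos(yaw),0])
    c=[]
    for s in(1,-1):
        z=Rm.T@(s*by);c.append(np.arctan2(-z[1],z[2]))
    a=min(c,key=abs)
    R2=Rm@R.from_rotvec([a,0,0]).as_matrix()
    sh=R2.T@(np.array(target)-T[:3,3])
    print('t',o['t'],'tcp',T[:3,3].round(4),'xaxis',Rm[:,0].round(4),'zaxis',Rm[:,2].round(3),'q6',o['q'][5].round(3),'F',np.round(o['contact_force'],2),'open',round(o['opening'],4))
    print('alts deg',np.degrees(c).round(2),'turn units',(a/(np.pi/2)).round(4),'shift units',(sh/.25).round(4),'mm',(sh*1000).round(1))
E
python3 - <<'E'
from h import *
plan([0.556,-0.05,0.26],np.radians(6.8))
d=ctrl.get_image('wrist');print(np.array(d['tool_from_camera']).round(3).tolist(),d['K'][0][0])
E
```

```text
t 0.8 tcp [ 0.2136 -0.5874  0.2453] xaxis [-0. -0. -1.] zaxis [ 0.342 -0.94   0.   ] q6 -0.119 F [ 0.38 -0.53 -0.69] open 0.0855
alts deg [-166.81   13.19] turn units 0.1465 shift units [-0.0588  1.6145 -1.9721] mm [ -14.7  403.6 -493. ]
[[0.0, 0.324, -0.946, -0.13], [0.001, 0.946, 0.324, 0.084], [1.0, -0.001, -0.0, -0.001], [0.0, 0.0, 0.0, 1.0]] 309.6944208564896
```

Call:
move_arm(increments=[[[0, 0, 0, 0.0733], [0, 0, 0, 0.0733], [-0.0035, 0.095, -0.116, 0], [-0.0035, 0.095, -0.116, 0], [-0.0035, 0.095, -0.116, 0], [-0.0035, 0.095, -0.116, 0], [-0.0035, 0.095, -0.116, 0], [-0.0035, 0.095, -0.116, 0], [-0.0035, 0.095, -0.116, 0], [-0.0035, 0.095, -0.116, 0], [-0.0035, 0.095, -0.116, 0], [-0.0035, 0.095, -0.116, 0], [-0.0035, 0.095, -0.116, 0], [-0.0035, 0.095, -0.116, 0], [-0.0035, 0.095, -0.116, 0], [-0.0035, 0.095, -0.116, 0], [-0.0035, 0.095, -0.116, 0], [-0.0035, 0.095, -0.116, 0], [-0.0035, 0.095, -0.116, 0], [0, 0, 0, 0]]], gripper=0, squeeze=40)

```text
t: 2.52
tool_pos: [0.5584, -0.0452, 0.2605]
tool_rot: [1.119, 1.266, -1.115]
contact_force: [-1.1, -0.4, 0.1]
opening: 0.0852
```

```bash
python3 - <<'E'
from h import *
plan([0.559,-0.031,0.26],np.radians(6.8))
d=img('wrist');P=cloud(d);blobs(d,P,.115,.14)
blobs(d,P,.074,.084,c=(0.468,-0.042),rad=0.035)
I=d['pixels'].copy()
yw=np.radians(6.8);ex=np.array([np.cos(yw),np.sin(yw),0]);ey=np.array([-ex[1],ex[0],0]);O=np.array([.559,-.031,0])+.008*ex-.022*ey
print('O',O)
for x,y,z in[(-8,22,124),(-100,22,80),(-8,-58,123),(-75,110,80),(75,110,80),(75,-110,80),(-75,-110,80)]:
    p=proj(d,O+x/1000*ex+y/1000*ey+[0,0,z/1000])[0];
    if 0<p[0]<640 and 0<p[1]<400: cv2.circle(I,(int(round(p[0])),int(round(p[1]))),3,(255,0,255),1)
save('w1.png',I)
E
```

```text
t 2.5167 tcp [ 0.5584 -0.0452  0.2605] xaxis [ 0.0016  0.0023 -1.    ] zaxis [ 0.124 -0.992 -0.002] q6 1.231 F [-1.13 -0.37  0.14] open 0.0852
alts deg [-179.66    0.34] turn units 0.0037 shift units [ 0.002   0.0091 -0.056 ] mm [  0.5   2.3 -14. ]
[389, 166, 19, 44, 707] mean [ 0.5722 -0.1076  0.1229] rect [ 571.  -108.8] [39.3 14.7] 7.3 zmax 0.1259
[302, 179, 18, 18, 263] mean [ 0.5624 -0.0298  0.1238] rect [561.6 -29.9] [15.2 15.3] 7.4 zmax 0.1271
[294, 230, 39, 50, 1387] mean [ 0.4757 -0.0402  0.0814] rect [471.5 -40.1] [62.1 44.1] 7.4 zmax 0.0837
O [ 0.56954861 -0.05189801  0.        ]
```

View pics/w1.png

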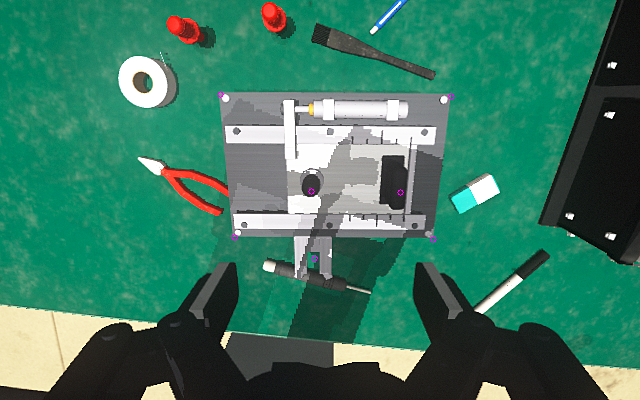

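```bash
python3 - <<'E'
from h import *
plan([0.5605,-0.0304,0.110],np.radians(7.1))
E
```

```text
t 2.5667 tcp [ 0.5573 -0.0474  0.2602] xaxis [ 1.e-04  4.e-04 -1.e+00] zaxis [ 0.123 -0.992 -0.   ] q6 1.229 F [-0.57  0.1   0.22] open 0.0857
alts deg [ 1.7997e+02 -3.0000e-02] turn units -0.0003 shift units [ 0.6009  0.021  -0.0655] mm [150.2   5.3 -16.4]
```

Call:
move_arm(increments=[[[0.1, 0.0105, -0.033, 0], [0.1, 0.0105, -0.0325, 0], [0.1, 0, 0, 0], [0, 0, 0, 0], [0, 0, 0, 0]]])

```text
t: 2.98
tool_pos: [0.5582, -0.0337, 0.1837]
tool_rot: [1.121, 1.266, -1.124]
contact_force: [0.3, -0.1, 0.2]
opening: 0.0854
```

```bash
python3 - <<'E'
from h import *
d=img('wrist');P=cloud(d);blobs(d,P,.115,.14)
blobs(d,P,.074,.084,c=(0.468,-0.042),rad=0.035)
plan([0.5605,-0.0304,0.110],np.radians(7.1))
E
```

```text
[425, 191, 28, 58, 1248] mean [ 0.5724 -0.1067  0.1227] rect [ 570.9 -108.1] [39.8 13.5] 6.7 zmax 0.1263
[310, 207, 24, 26, 483] mean [ 0.5631 -0.0294  0.1235] rect [561.6 -29.6] [15.5 15.6] 5.8 zmax 0.127
[299, 268, 52, 58, 2066] mean [ 0.4761 -0.0399  0.0814] rect [471.6 -41.2] [61.5 44.2] 4.7 zmax 0.0835
t 3.0333 tcp [ 0.5594 -0.0339  0.1858] xaxis [ 0.e+00 -2.e-04 -1.e+00] zaxis [ 0.117 -0.993  0.   ] q6 1.26 F [ 0.75 -0.49  0.38] open 0.0854
alts deg [179.63  -0.37] turn units -0.0041 shift units [ 0.3032  0.006  -0.0135] mm [75.8  1.5 -3.4]
```

Call:
move_arm(increments=[[[0.06, 0.008, -0.016, 0], [0.08, 0, 0, 0], [0.08, 0, 0, 0], [0.05, 0, 0, 0], [0.033, 0, 0, 0], [0, 0, 0, 0], [0, 0, 0, 0]]])

```text
t: 3.62
tool_pos: [0.5616, -0.0293, 0.1104]
tool_rot: [1.122, 1.262, -1.121]
contact_force: [0.2, -0.7, 0.2]
opening: 0.0852
```

Call:
move_arm(increments=[[[0, 0, 0, 0], [0, 0, 0, 0], [0, 0, 0, 0], [0, 0, 0, 0], [0, 0, 0, 0], [0, 0, 0, 0], [0, 0, 0, 0], [0, 0, 0, 0]]], gripper=1, squeeze=40)

```text
t: 4.28
tool_pos: [0.5612, -0.0292, 0.1098]
tool_rot: [1.121, 1.262, -1.121]
contact_force: [-0.4, -1.3, 2.7]
opening: 0.0147
```

```bash
python3 - <<'E'
from h import *
plan([0.561,-0.030,0.110],np.radians(7.0))
E
```

```text
t 4.2833 tcp [ 0.5612 -0.0292  0.1098] xaxis [ 5.e-04 -6.e-04 -1.e+00] zaxis [ 0.118 -0.993  0.001] q6 1.268 F [-0.39 -1.31  2.69] open 0.0147
alts deg [179.79  -0.21] turn units -0.0023 shift units [-0.0007 -0.0013  0.0029] mm [-0.2 -0.3  0.7]
```

Call:
move_arm(increments=[[[-0.02, 0, 0, 0], [-0.04, 0, 0, 0], [-0.06, 0, 0, 0], [-0.06, 0, 0, 0], [-0.06, 0, 0, 0], [0, 0, 0, 0], [0, 0, 0, 0], [0, 0, 0, 0]]])

```text
t: 4.95
tool_pos: [0.5605, -0.0287, 0.1688]
tool_rot: [1.121, 1.264, -1.122]
contact_force: [-0.8, 0.1, -1.5]
opening: 0.0145
```

```bash
python3 - <<'E'
from h import *
yw=np.radians(6.9);ex=np.array([np.cos(yw),np.sin(yw),0])
o=obs();p=np.array([.5612,-.0292,0])-.092*ex;p[2]=o['tool_pos'][2];plan(p,yw)
d=img('wrist');P=cloud(d)
blobs(d,P,.074,.084,c=(0.468,-0.042),rad=0.035)
blobs(d,P,.115,.2)
save('w2.png',d['pixels'])
E
```

```text
t 4.95 tcp [ 0.5605 -0.0287  0.1688] xaxis [-1.2e-03  6.0e-04 -1.0e+00] zaxis [ 0.118 -0.993 -0.001] q6 1.268 F [-0.84  0.09 -1.54] open 0.0145
alts deg [ 1.799e+02 -1.000e-01] turn units -0.0012 shift units [ 0.0004 -0.3655  0.0024] mm [  0.1 -91.4   0.6]
[303, 302, 17, 39, 353] mean [ 0.4581 -0.0291  0.0813] rect [458.8 -29.9] [13.  41.5] 85.2 zmax 0.0829
[335, 302, 14, 39, 228] mean [ 0.461  -0.0522  0.0812] rect [462.1 -51.2] [41.2  9.5] 18.6 zmax 0.0829
[437, 202, 33, 62, 1512] mean [ 0.5726 -0.1063  0.1226] rect [ 571.  -107.7] [39.7 14.2] 6.6 zmax 0.1261
[271, 229, 110, 103, 5277] mean [ 0.567  -0.0269  0.1769] rect [562.  -27.5] [25.1 41.9] 6.8 zmax 0.2
[252, 301, 17, 9, 60] mean [ 0.5644 -0.0021  0.1985] rect [564.2  -1.5] [1.7 5.7] 7.2 zmax 0.2
[383, 301, 17, 8, 60] mean [ 0.5705 -0.0514  0.1986] rect [570.4 -52.2] [1.9 5.5] 14.5 zmax 0.2
```

View pics/w2.png

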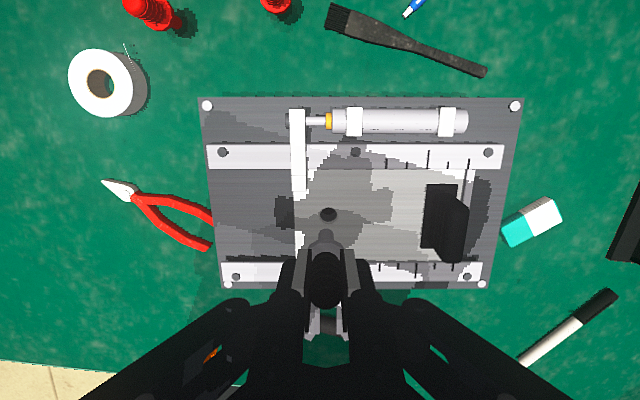

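The pin is out of its hole, visible at (328, 213), and held upright between the pads. Moving it over the notch.

Call:
move_arm(increments=[[[0, -0.07, 0.0012, 0], [0, -0.09, 0.0012, 0], [0, -0.09, 0, 0], [0, -0.07, 0, 0], [0, -0.0455, 0, 0], [0, 0, 0, 0], [0, 0, 0, 0], [0, 0, 0, 0]]])

```text
t: 5.67
tool_pos: [0.4706, -0.0403, 0.169]
tool_rot: [1.122, 1.263, -1.122]
contact_force: [0.9, 0.3, -1.0]
opening: 0.0145
```

```bash
python3 - <<'E'
from h import *
yw=np.radians(6.9);ex=np.array([np.cos(yw),np.sin(yw),0])
p=np.array([.5612,-.0292,0])-.092*ex;p[2]=.1028;plan(p,yw)
d=img('wrist');t=img('top');s=img('scene')
for D,n in((t,'top'),(s,'scene')):
    uv=proj(D,[[p[0],p[1],.08]])[0];print(n,uv)
u,v=proj(t,[[p[0],p[1],.1]])[0].astype(int);A=cv2.resize(t['pixels'][v-40:v+40,u-40:u+40],(400,400),interpolation=cv2.INTER_CUBIC)
u,v=proj(s,[[p[0],p[1],.1]])[0].astype(int);B=cv2.resize(s['pixels'][v-40:v+40,u-40:u+40],(400,400),interpolation=cv2.INTER_CUBIC)
u,v=proj(d,[[p[0],p[1],.1]])[0].astype(int);print('w',u,v)
save('m.png',np.hstack([A,B]))
E
```

```text
t 5.6667 tcp [ 0.4706 -0.0403  0.169 ] xaxis [-4.e-04  3.e-04 -1.e+00] zaxis [ 0.118 -0.993 -0.   ] q6 1.209 F [ 0.86  0.31 -1.03] open 0.0145
alts deg [ 1.7989e+02 -1.1000e-01] turn units -0.0012 shift units [ 0.2648 -0.0026 -0.0003] mm [66.2 -0.7 -0.1]
top [378.69558274 241.05311146]
scene [371.52945737 191.5333992 ]
w 326 223
```

View pics/m.png

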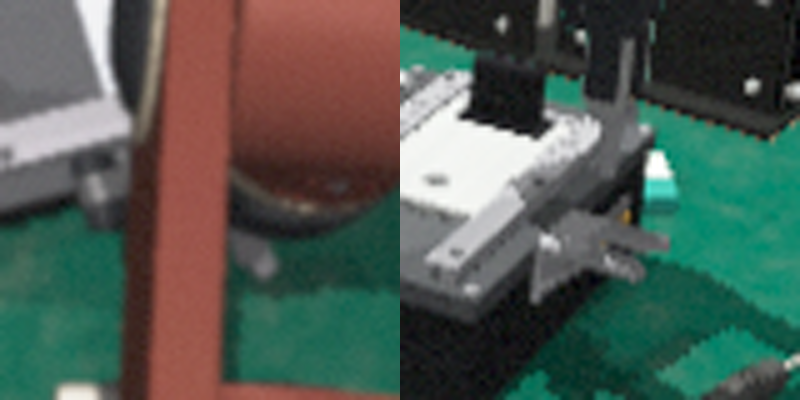

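The scene half shows the pin held above the bracket notch, around (610, 190). The top view is blocked by the arm. Lowering with force checks.

Call:
move_arm(increments=[[[0.05, -0.0026, 0, 0], [0.05, 0, 0, 0], [0.03, 0, 0, 0], [0.02, 0, 0, 0], [0.02, 0, 0, 0], [0, 0, 0, 0], [0, 0, 0, 0]]])

```text
t: 6.4
tool_pos: [0.4696, -0.0404, 0.1266]
tool_rot: [1.121, 1.263, -1.122]
contact_force: [0.3, -0.6, -0.4]
opening: 0.0147
```

```bash
python3 - <<'E'
from h import *
yw=np.radians(6.9);ex=np.array([np.cos(yw),np.sin(yw),0])
p=np.array([.5612,-.0292,0])-.092*ex;p[2]=.1028;plan(p,yw)
s=img('scene');w=img('wrist')
u,v=proj(s,[[p[0],p[1],.1]])[0].astype(int);B=cv2.resize(s['pixels'][v-30:v+30,u-30:u+30],(400,400),interpolation=cv2.INTER_CUBIC)
A=cv2.resize(w['pixels'][150:350,225:425],(400,400))
save('m2.png',np.hstack([A,B]))
E
```

```text
t 6.4 tcp [ 0.4696 -0.0404  0.1266] xaxis [-6.e-04  2.e-04 -1.e+00] zaxis [ 0.118 -0.993 -0.   ] q6 1.208 F [ 0.29 -0.65 -0.41] open 0.0147
alts deg [ 1.7989e+02 -1.1000e-01] turn units -0.0012 shift units [ 0.0952  0.0013 -0.0006] mm [23.8  0.3 -0.1]
```

View pics/m2.png

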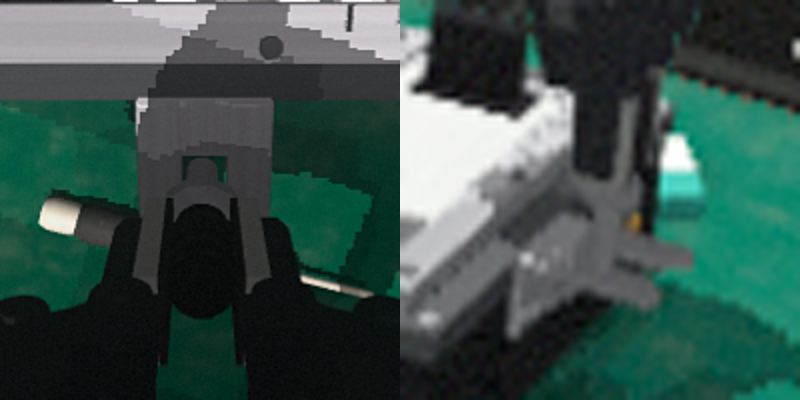

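The shank is entering the notch centred, at (203, 170) in the left half, with no contact force. Lowering further.

Call:
move_arm(increments=[[[0.03, 0, 0, 0], [0.03, 0, 0, 0], [0.02, 0, 0, 0], [0.008, 0, 0, 0], [0.006, 0, 0, 0], [0, 0, 0, 0], [0, 0, 0, 0], [0, 0, 0, 0]]])

```text
t: 7.17
tool_pos: [0.4699, -0.0405, 0.1036]
tool_rot: [1.122, 1.262, -1.121]
contact_force: [0.1, 0.1, 0.1]
opening: 0.0142
```

Call:
move_arm(increments=[[[0.004, 0, 0, 0], [0.004, 0, 0, 0], [0, 0, 0, 0], [0, 0, 0, 0]]])

```text
t: 7.5
tool_pos: [0.4702, -0.0406, 0.1028]
tool_rot: [1.121, 1.262, -1.121]
contact_force: [-2.7, 1.0, 5.8]
opening: 0.0144
```

Call:
move_arm(increments=[[[-0.002, 0, 0, 0], [0, 0, 0, 0], [0, 0, 0, 0], [0, 0, 0, 0], [0, 0, 0, 0], [0, 0, 0, 0], [0, 0, 0, 0], [0, 0, 0, 0]]], gripper=0)

```text
t: 8.17
tool_pos: [0.4697, -0.0404, 0.1019]
tool_rot: [1.121, 1.263, -1.121]
contact_force: [0.4, 0.5, 0.0]
opening: 0.0856
```

Call:
move_arm(increments=[[[-0.04, 0, 0, 0], [-0.08, 0, 0, 0], [-0.12, 0, 0, 0], [-0.1, 0, 0, 0], [-0.06, 0, 0, 0], [0, 0, 0, 0], [0, 0, 0, 0], [0, 0, 0, 0]]])

```text
t: 8.83
tool_pos: [0.4691, -0.0403, 0.2008]
tool_rot: [1.121, 1.264, -1.122]
contact_force: [0.2, 0.4, -0.5]
opening: 0.0854
```

```bash
python3 - <<'E'
from h import *
yw=np.radians(6.9);ex=np.array([np.cos(yw),np.sin(yw),0]);ey=np.array([-ex[1],ex[0],0])
p=np.array([.5612,-.0292,0])-.080*ey;print(p);p[2]=.2;plan(p,yw)
d=img('wrist');P=cloud(d);blobs(d,P,.102,.14)
plan(p,yw)
q=np.array([.5612,-.0292,0])-.092*ex;u,v=proj(d,[q+[0,0,.1]])[0].astype(int);print(u,v)
save('w4.png',cv2.resize(d['pixels'][max(v-90,0):v+90,max(u-110,0):u+110],None,fx=3,fy=3,interpolation=cv2.INTER_CUBIC))
E
```

```text
[ 0.57081095 -0.10862059  0.        ]
t 8.8333 tcp [ 0.4691 -0.0403  0.2008] xaxis [-1.6e-03  4.0e-04 -1.0e+00] zaxis [ 0.118 -0.993 -0.001] q6 1.208 F [ 0.17  0.36 -0.47] open 0.0854
alts deg [ 1.7989e+02 -1.1000e-01] turn units -0.0012 shift units [0.0026 0.3712 0.3202] mm [ 0.7 92.8 80. ]
[430, 48, 37, 66, 1976] mean [ 0.5704 -0.1059  0.1201] rect [ 570.6 -108.2] [39.8 14.7] 6.5 zmax 0.1267
[316, 197, 22, 26, 440] mean [ 0.4722 -0.0394  0.1154] rect [470.3 -39.8] [15.7 15.9] 8.8 zmax 0.12
t 8.8833 tcp [ 0.4688 -0.0402  0.2002] xaxis [-2.8e-03  7.0e-04 -1.0e+00] zaxis [ 0.118 -0.993 -0.001] q6 1.208 F [-0.49  0.14  0.  ] open 0.0852
alts deg [ 1.7989e+02 -1.1000e-01] turn units -0.0012 shift units [-0.0006  0.3724  0.3207] mm [-0.1 93.1 80.2]
326 206
```

View pics/w4.png

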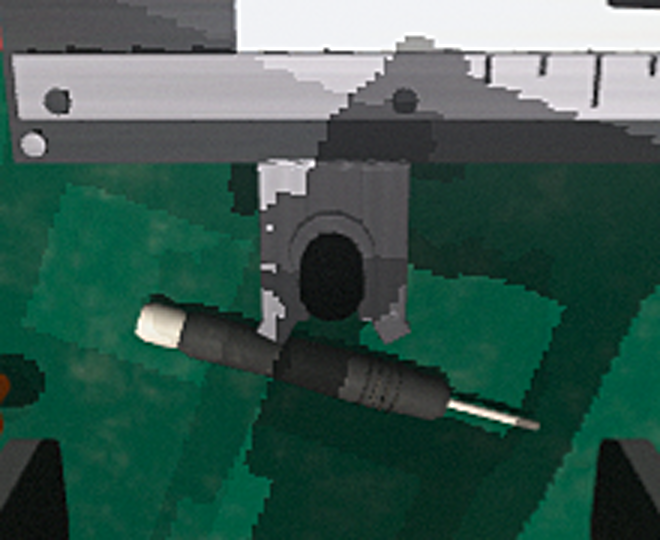

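The pin stands upright in the notch with its collar on the bracket, at crop (332, 270), and it is released. Now the shutter grip.

Call:
move_arm(increments=[[[0, 0.07, 0.06, 0], [0, 0.09, 0.078, 0], [0, 0.09, 0.078, 0], [0, 0.08, 0.07, 0], [0, 0.0424, 0.0347, 0], [0.08, 0, 0, 0], [0.1, 0, 0, 0], [0.1, 0, 0, 0], [0.05, 0, 0, 0], [0.038, 0, 0, 0], [0, 0, 0, 0], [0, 0, 0, 0], [0, 0, 0, 0]]])

```text
t: 9.97
tool_pos: [0.5726, -0.1093, 0.1114]
tool_rot: [1.122, 1.261, -1.12]
contact_force: [-0.5, -0.3, 0.3]
opening: 0.0853
```

```bash
python3 - <<'E'
from h import *
plan([.5708,-.1085,.108],np.radians(6.9))
E
```

```text
t 9.9667 tcp [ 0.5726 -0.1093  0.1114] xaxis [ 2.3e-03 -7.0e-04 -1.0e+00] zaxis [ 0.118 -0.993  0.001] q6 1.136 F [-0.5  -0.27  0.33] open 0.0853
alts deg [ 1.799e+02 -1.000e-01] turn units -0.0012 shift units [ 0.0138 -0.0066 -0.0041] mm [ 3.4 -1.7 -1. ]
```

Call:
move_arm(increments=[[[0.003, 0, 0, 0], [0, 0, 0, 0], [0, 0, 0, 0], [0, 0, 0, 0], [0, 0, 0, 0], [0, 0, 0, 0], [0, 0, 0, 0], [0, 0, 0, 0], [0, 0, 0, 0], [0, 0, 0, 0]]], gripper=1, squeeze=60)

```text
t: 10.8
tool_pos: [0.5718, -0.1098, 0.1096]
tool_rot: [1.121, 1.262, -1.122]
contact_force: [-0.4, -4.3, 3.0]
opening: 0.0128
```

```bash
python3 - <<'E'
from h import *
plan([.5708,-.1085,.108],np.radians(6.9))
E
```

```text
t 10.8 tcp [ 0.5718 -0.1098  0.1096] xaxis [ 4.0e-04 -1.3e-03 -1.0e+00] zaxis [ 0.118 -0.993  0.001] q6 1.136 F [-0.44 -4.31  3.03] open 0.0128
alts deg [ 1.7988e+02 -1.2000e-01] turn units -0.0013 shift units [ 0.0063 -0.0033 -0.0055] mm [ 1.6 -0.8 -1.4]
```

Call:
move_arm(increments=[[[0, 0, -0.015, 0], [0, 0, -0.02, 0], [0, 0, -0.02, 0], [0, 0, -0.02, 0], [0, 0, -0.02, 0], [0, 0, -0.017, 0], [0, 0, 0, 0], [0, 0, 0, 0], [0, 0, 0, 0], [0, 0, 0, 0]]])

```text
t: 11.63
tool_pos: [0.5686, -0.0826, 0.1096]
tool_rot: [1.12, 1.26, -1.122]
contact_force: [-0.0, -6.9, 1.5]
opening: 0.0129
```

```bash
python3 - <<'E'
from h import *
yw=np.radians(6.9);ex=np.array([np.cos(yw),np.sin(yw),0]);ey=np.array([-ex[1],ex[0],0])
p=np.array([.5718,-.1098,.1096])+.028*ey;plan(p,yw)
d=img('wrist')
O=np.array([.5612,-.0292,0])+.008*ex-.022*ey
print(O)
I=d['pixels']
uv=proj(d,[O-.05*ex-.045*ey+[0,0,.091],O+.036*ex-.045*ey+[0,0,.091],O-.1*ex+.022*ey+[0,0,.117]]);print(uv)
save('w5.png',cv2.resize(I[60:330,180:540],(800,600),interpolation=cv2.INTER_CUBIC))
E
```

```text
t 11.6333 tcp [ 0.5686 -0.0826  0.1096] xaxis [ 7.0e-04 -2.7e-03 -1.0e+00] zaxis [ 0.118 -0.993  0.003] q6 1.181 F [-0.04 -6.87  1.48] open 0.0129
alts deg [ 1.7988e+02 -1.2000e-01] turn units -0.0013 shift units [-0.0001 -0.0002 -0.0023] mm [-0.  -0.1 -0.6]
[ 0.57178507 -0.05007957  0.        ]
[[349.50657536 323.33924932]
 [353.75804446 182.10352155]
 [232.57200359 426.39835281]]
```

View pics/w5.png

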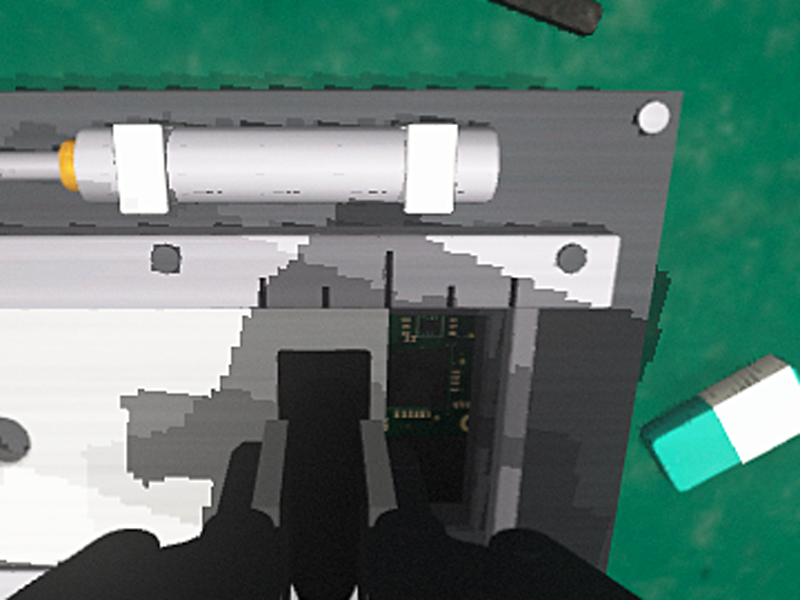

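The shutter's edge is at col 387 and the long mark at col 390 (62 px is 14 mm), so it is within about 0.5 mm of half open. I'll let it settle and recheck for creep and the parked pin.

Call:
move_arm(increments=[[[0, 0, 0, 0], [0, 0, 0, 0], [0, 0, 0, 0], [0, 0, 0, 0], [0, 0, 0, 0], [0, 0, 0, 0], [0, 0, 0, 0], [0, 0, 0, 0], [0, 0, 0, 0], [0, 0, 0, 0], [0, 0, 0, 0], [0, 0, 0, 0]]])

```text
t: 12.68
tool_pos: [0.5685, -0.0826, 0.1095]
tool_rot: [1.12, 1.26, -1.123]
contact_force: [-0.7, -6.9, 2.3]
opening: 0.0132
```

```bash
python3 - <<'E'
from h import *
plan([.5684,-.082,.1096],np.radians(6.9))
w=img('wrist');s=img('scene')
A=cv2.resize(w['pixels'][150:250,300:420],(480,400),interpolation=cv2.INTER_CUBIC)
u,v=proj(s,[[.47,-.04,.1]])[0].astype(int);B=cv2.resize(s['pixels'][v-40:v+40,u-30:u+30],(300,400),interpolation=cv2.INTER_CUBIC)
save('f.png',np.hstack([A,B]))
blobs(s,cloud(s),.105,.125,c=(.47,-.04),rad=.03)
E
```

```text
t 12.6833 tcp [ 0.5685 -0.0826  0.1095] xaxis [ 6.0e-04 -2.7e-03 -1.0e+00] zaxis [ 0.118 -0.993  0.003] q6 1.181 F [-0.66 -6.9   2.27] open 0.0132
alts deg [ 1.7988e+02 -1.2000e-01] turn units -0.0013 shift units [-0.0003 -0.0003 -0.0024] mm [-0.1 -0.1 -0.6]
[370, 177, 7, 7, 43] mean [ 0.4677 -0.037   0.1134] rect [468.8 -37.8] [14.8 14.8] 12.4 zmax 0.1196
```

View pics/f.png

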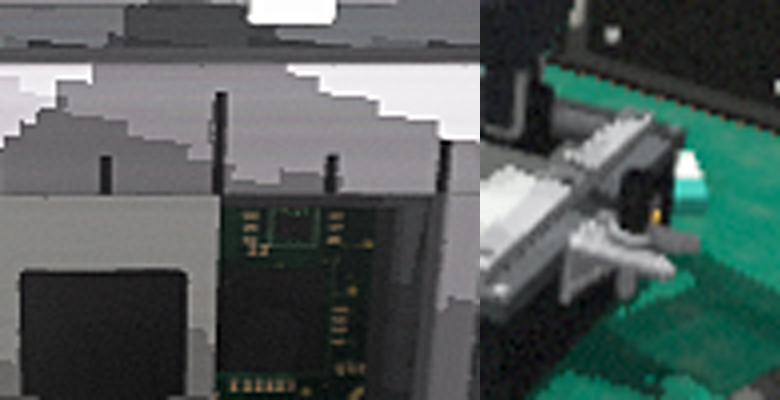

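The edge (col 218) lines up with the long mark (col 219), and the hold is steady with no creep. The pin is upright in the notch. Handing in.

```bash
python3 -c "
from h import *
print(ctrl.finish_job())"
```

```text
the job is handed in; nothing more can be done
None
```

The job is handed in, after about 13 s of robot time. I drew the black lock pin straight up, parked it upright in the bracket's side notch with its collar on the bracket, and let go. Then I slid the shutter by its grip to half open, and the fingers are still holding it there with a 60 N squeeze.

**Shutter:** In the last picture the shutter's edge lines up with the long middle mark to within about 0.5 mm. The arm's own reading gave 27.4 mm of travel against 28 mm. That small disagreement is within the calibration, and nothing crept over the last second.

**Forces:** The spring load on the tool read about 7 N, a little under the 8 N expected. The highest contact force I saw was about 7 N.

**Parked pin:** After release the pin stood upright, with its grip top measured about 3 mm above nominal, within what the depth camera can resolve. The tools and parts round the box were not touched.

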